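Tip the bath brush into the soap dish

ROBOT

A 6-joint arm with a two-finger parallel gripper is mounted at the origin on the work surface. World frame = base frame: x ahead of the robot, y to its left, z up, the work surface at z = 0. Lengths are in m, angles in rad, forces in N, time in s.
With the tool pointing down it reaches from about 0.4 to 0.825 m from the base axis. Payload 7 kg.
Tool frame: the origin (TCP) lies midway between the tips of the shut fingers; the grasp point (between the pads) lies 19 mm behind it; z points along the fingers, x is the direction in which the jaws open and shut, and the axes are right-handed (so a half turn about z gives the same grasp; the last joint's range is limited). The gripper opens to 88 mm and grips with 3 to 60 N. Pads are 19 mm wide; open, the fingers measure 130 mm over their backs; the gripper's body (78 mm by 193 mm) begins 47 mm behind the grasp point.
Start: joints at [1.511, 0.359, 0.012, 0, -1.224, -0.288], TCP at [0.23, 0.635, 0.227] pointing down, gripper open.
Joint ranges: [-3.07, 3.07], [-1.43, 2.12], [-1.02, 1.25], [-3.03, 1.67], [-3.05, -0], [-3.03, 3.03]. Speed limits (rad/s): [2.39, 2.39, 3.01, 3.14, 3.14, 3.14].

INTERFACE

Orientations are given as [roll, pitch, yaw] about the fixed x, y, z axes, in that order (R = Rz(yaw) Ry(pitch) Rx(roll)).
In Python, from station import arm, grab_frame, camera_params gives the robot as it stands.
- The arm moves only by the shell command python3 -m handwheel 'ROWS' [FORCE]. ROWS is JSON, a list that holds one entry, the list of rows, each a list of 5 numbers: the finger opening in m, from 0 to 0.0876, then the shift along the tool's x, y, z in m, then the turn about the tool's z in degrees. A call has 1 to 20 rows; each row is the pose to reach, as a shift and turn from the pose measured when the call began, along the tool's axes at that moment; what a row does not reach only later rows make up. A row lasts 1/12 s, in which the tool goes at most 41.7 mm and 7.16 degrees, less where a joint would pass 70% of its speed; a pose out of reach is approached as far as the arm can. A call with a gripper value outside its range is refused whole. The fingers move at their own pace and stop on an object; FORCE is the grip in N (left out, the last holds). Time passes only in rows, so rows that repeat a pose let the fingers close. It gives the time, the measured TCP pose, the force and the opening at its end, in the units of the state.
- arm.get_state(): the state, without advancing time (a new reading comes with each control period).
- grab_frame(name): name is "scene" or "top" or "wrist"; returns the picture (480x640x3 uint8, blue, green, red); there is no depth.
- camera_params(name): a dict with "intrinsics" (3x3 intrinsics, pixels), "R" (3x3) and "t" (3): a world point X has camera coordinates R X + t; the wrist camera has in their place "tool_from_camera" (4x4, takes a point from camera to tool coordinates, whose origin is the TCP and whose axes are the tool frame's). Camera axes: x right, y down, z forward; pixel columns grow to the right and rows downward; lengths in m; the calibration is good to about 2 mm. A picture is of the moment at which its call begins: read the wrist's pose just before it. camera_params takes no time and is no camera call.
- arm.job_done(): hands the job in, once; it reports no verdict.
The state is a dict: "t": time; "q": joint angles; "qd": joint speeds; "joint_efforts": joint torques, N m; "eef_pos": TCP position; "ee_rot": TCP orientation; "force": force on the tool from outside, world axes, zero at the start; "moment": the same for the moment, N m; "width": finger opening in m.
Only numpy, scipy, OpenCV 4.12 (cv2) and the standard library are available. Lean on these libraries where they do the work, as an engineer would, in place of code of your own. Each camera call takes 0.05 s, during which the arm holds its last target.

TASK

The wet turquoise silicone brush has been left standing on end in front of the open side of the white soap dish. With a fingertip gently push it over so that it falls on its back, bristles up and head first into the dish, then push its foot end until the whole brush lies inside the dish and nothing sticks out of the open side. Do not pinch the brush or press hard on it, do not lift or carry brush or dish, do not shove the dish along, and leave the other things on the ledge as they are.

Things in the scene. Friction and masses are not known exactly. Their poses are not given: they have to be found in the camera images.
- brush: turquoise hard silicone brush, 105 mm long, about 90 g, standing on its flat foot at the start. Origin: centre of the foot's end face; z runs along the brush from foot to head (up at the start), x points out of the bristle side (away from the dish at the start). The handle is a bar 26 mm thick (x -13 to +13 mm) and 36 mm wide (y), from z = 0 to 70 mm; the back at x = -13 mm is flat
- brush_mid (a point): point on the brush's axis half-way along it (52.5 mm from the foot end, mid-thickness of the handle); axes as brush
- brush_head (a point): point on the brush's axis at the middle of its head, 83 mm from the foot end; axes as brush. The head is a disc of 44 mm diameter, its back flush with the handle's back; the bristle patch (36 mm diameter) ends at x = +13 mm. Pushed here from the bristle side, the brush tips about the back edge of its foot and falls by itself once leaning about 15 degrees
- dish: white ceramic soap dish, loose, about 500 g, 130 x 90 mm outside (x, y): floor 6 mm thick, walls 5 mm thick and 24 mm high on three sides; the side at x = +65 mm is open down to the floor. Origin: centre of its underside; x points out of the open side, to the brush, which starts 15 to 40 mm from it with its back to it. Inside 125 mm long (x -60 to +65 mm), 80 mm wide
- perfume: bystander: amber glass perfume bottle with black cap, 30 x 50 mm, 88 mm tall, standing behind the closed end of the dish. Origin: centre of its underside, z up
- clipper: bystander: green nail clipper lying flat, 62 x 14 x 15 mm, beside the dish. Origin: centre of its underside, z up
- swab_box: bystander: bamboo swab box with its sliding lid partly open, 110 x 80 x 58 mm. Origin: centre of its underside, z up
- jar: bystander: blue cream jar, 60 mm diameter, 55 mm tall. Origin: centre of its underside, z up
- tumbler: bystander: white tumbler, 72 mm diameter, 90 mm tall. Origin: centre of its underside, z up
- pumice: bystander: grey pumice block, 80 x 50 x 32 mm. Origin: centre of its underside, z up
- brush_bristles (a point): point at the middle of the bristle tips on the head: x = +13 mm, y = 0, z = 83 mm in the brush's axes; axes as brush
Things that resemble listed ones, but are neither listed nor needed, are in the scene too. What is shaped like the brush but yellow is not meant. There is more than one size of the dish; the one meant has the size given above.

How it is judged:
On the way:
1. the brush has been tipped onto its back, bristles up, with its head in the dish (angle between brush's own x axis and vertical below 0.3 rad and x of brush_head in the frame of dish between -0.06 and 0.06 m and y of brush_head in the frame of dish between -0.04 and 0.04 m and z of brush_bristles in the frame of dish above 0.025 m), for 0.2 s.
At the end, for the whole second after the job is handed in: The brush lies on its back on the dish's floor (bristles up, within 0.12 rad, tips over 25 mm above the dish's underside), head to the closed end, foot at most 3 mm out of the open side; brush and dish at rest, the dish level and within 25 mm of its start (angle between brush's own x axis and vertical below 0.12 rad and x of brush in the frame of dish below 0.068 m and x of brush_head in the frame of dish between -0.06 and 0 m and y of brush in the frame of dish between -0.04 and 0.04 m and y of brush_head in the frame of dish between -0.04 and 0.04 m and z of brush_mid in the frame of dish below 0.025 m and linear speed of each of brush, dish below 0.01 m/s and distance of dish from where it was at the start of the episode below 0.025 m and angle between dish's own z axis and vertical below 0.05 rad and z of brush_bristles in the frame of dish above 0.025 m); the robot touches nothing.
It fails at once if the brush is lifted or carried (height (world z) of brush_mid above 0.068 m or height (world z) of brush above 0.035 m or (angle between brush's own z axis and vertical above 1.35 rad and height (world z) of brush_mid above 0.05 m)).
It fails at once if the brush is pinched or pressed hard by the fingers (contact force between brush and the fingers above 25 N).
It fails at once if the dish is lifted, tilted or shoved more than 40 mm (height (world z) of dish above 0.012 m or angle between dish's own z axis and vertical above 0.25 rad or distance of dish from where it was at the start of the episode above 0.04 m).
It fails at once if a bystander is moved more than 20 mm or knocked over (distance of any of perfume, clipper, swab_box, jar, tumbler, pumice from where it was at the start of the episode above 0.02 m or angle between any of perfume, clipper, swab_box, jar, tumbler, pumice's own z axis and vertical above 0.3 rad).
It also fails if it takes over 40 s, if anything falls off the work surface, if the arm or the gripper's body presses on something with over 40 N, if the wrist force passes 120 N, or if a joint passes its speed limit or range.

## Working session

There is one attempt and no reset: what is moved stays moved. The work goes in short steps, Python scripts to look and compute and a shell command to move; the robot and the scene stay as the last step left them, time stands still between calls to the robot, and variables do not carry over. Pictures are saved under pics/ and viewed, and the job is handed in when it is done.

```bash
mkdir -p pics; ls; python3 - <<'E'
from station import arm, grab_frame, camera_params
import cv2
print(arm.get_state())
for n in("scene","top","wrist"):
    cv2.imwrite(f"pics/{n}0.png",grab_frame(n)); print(n,camera_params(n))
E
```

```text
pics
{'t': 0.0, 'q': array([ 1.51110207e+00,  3.59411372e-01,  1.10302262e-02, -3.59794058e-04,
       -1.22410776e+00, -2.88136673e-01]), 'qd': array([ 0.00043582,  0.00184423,  0.00050735, -0.00144336, -0.00043418,
        0.0001911 ]), 'joint_efforts': array([-2.18263383e-03, -5.82717276e+01,  2.93053025e+01,  6.99723065e+00,
        6.76953845e-03, -1.62989627e-04]), 'eef_pos': array([0.22991102, 0.63409649, 0.22559266]), 'ee_rot': array([-3.14143591e+00, -1.71892427e-03, -1.91874993e+00]), 'force': array([-0.2430756 ,  0.32758927, -0.05092321]), 'moment': array([-0.01253583,  0.02944828, -0.02454301]), 'width': 0.08759557012643925}
scene {'intrinsics': array([[551.22578817,   0.        , 337.67152317],
       [  0.        , 551.22578817, 239.63664085],
       [  0.        ,   0.        ,   1.        ]]), 'R': array([[ 0.65607407,  0.75446749, -0.01859091],
       [ 0.48041916, -0.43650994, -0.76069475],
       [-0.58203458,  0.49014067, -0.64884349]]), 't': array([-0.37551807, -0.20658037,  1.58341937])}
top {'intrinsics': array([[504.96539052,   0.        , 316.68869578],
       [  0.        , 504.96539052, 232.68587054],
       [  0.        ,   0.        ,   1.        ]]), 'R': array([[ 0.02576344, -0.99945654,  0.02056355],
       [-0.99478825, -0.02766228, -0.09813839],
       [ 0.09865389, -0.017928  , -0.9949603 ]]), 't': array([-0.03222342,  0.59019324,  1.28821656])}
wrist {'intrinsics': array([[345.06126927,   0.        , 324.98143964],
       [  0.        , 345.06126927, 235.226064  ],
       [  0.        ,   0.        ,   1.        ]]), 'tool_from_camera': array([[ 9.99999539e-01, -3.99035254e-04,  8.73925373e-04,
        -1.32973270e-04],
       [ 1.65845966e-04,  9.67705328e-01,  2.52084055e-01,
        -6.78029095e-02],
       [-9.46292665e-04, -2.52083794e-01,  9.67704947e-01,
        -1.57816397e-01],
       [ 0.00000000e+00,  0.00000000e+00,  0.00000000e+00,
         1.00000000e+00]])}
```

View pics/scene0.png

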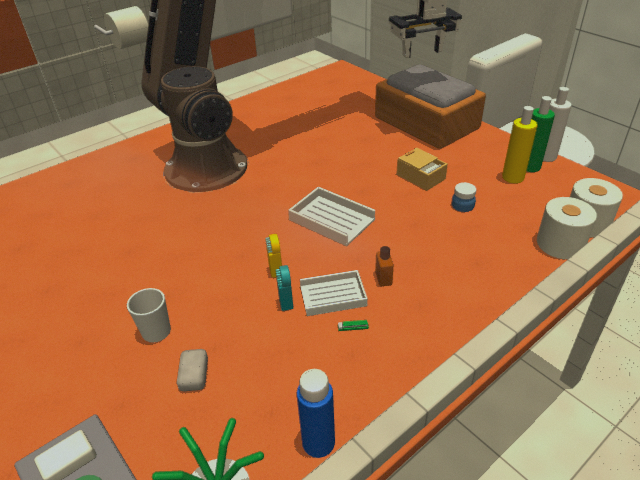

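View pics/top0.png

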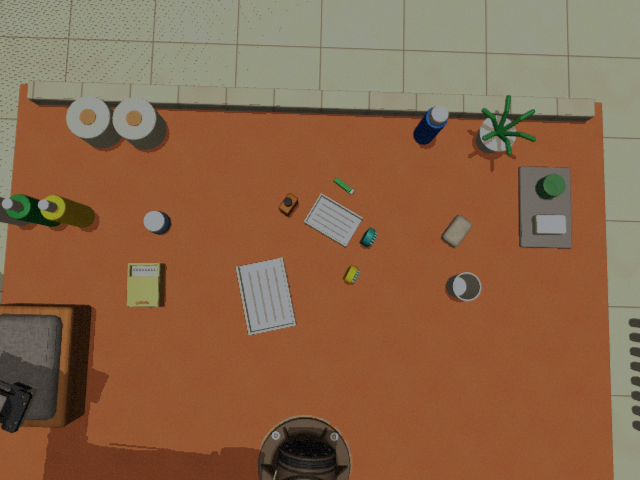

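View pics/wrist0.png

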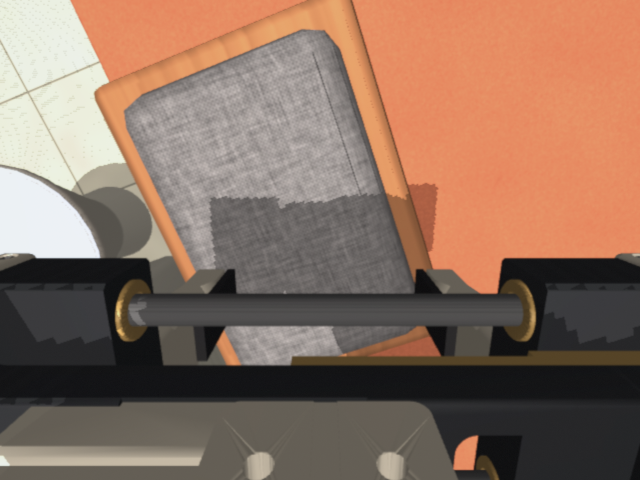

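```bash
cat > h.py <<'E'
import numpy as np, cv2
from station import arm, grab_frame, camera_params
def ray(n,uv,z):
    c=camera_params(n);K,R,t=c["intrinsics"],c["R"],c["t"]
    d=R.T@np.linalg.solve(K,[uv[0],uv[1],1]);o=-R.T@t
    return o+d*(z-o[2])/d[2]
def proj(n,X):
    c=camera_params(n);p=c["intrinsics"]@(c["R"]@np.array(X)+c["t"]);return p[:2]/p[2]
E
python3 - <<'E'
from h import *
t=cv2.imread("pics/top0.png");s=cv2.imread("pics/scene0.png")
a=cv2.resize(t[170:290,280:400],(400,400),interpolation=cv2.INTER_CUBIC) 
b=cv2.resize(s[220:340,250:400],(500,400),interpolation=cv2.INTER_CUBIC)
cv2.imwrite("pics/crop0.png",np.hstack([cv2.resize(a,(400,400)),cv2.resize(b,(400,320))]) if 0 else np.hstack([a,b[:, :400]]))
for n,im in(("top",t),("scene",s)):
    hsv=cv2.cvtColor(im,cv2.COLOR_BGR2HSV)
    for nm,lo,hi in(("turq",(82,120,50),(98,255,255)),("yel",(23,150,80),(33,255,255)),("white",(0,0,120),(179,70,255))):
        m=cv2.inRange(hsv,lo,hi)
        for c in cv2.findContours(m,cv2.RETR_EXTERNAL,cv2.CHAIN_APPROX_NONE)[0]:
            if cv2.contourArea(c)>60 and 230<c[:,0,0].mean()<400 and 150<c[:,0,1].mean()<345:
                r=cv2.minAreaRect(c);bx=cv2.boxPoints(r)
                print(n,nm,cv2.contourArea(c),np.round(r[0],1),bx.round(1).tolist())
                z={'white':.024,'turq':.105,'yel':.105}[nm]
                if n=="top": print("   world", np.round([ray(n,p,z)[:2] for p in bx],4).tolist())
E
```

```text
top turq 111.5 [369.5 236.5] [[361.79998779296875, 241.39999389648438], [368.79998779296875, 227.39999389648438], [377.20001220703125, 231.60000610351562], [370.20001220703125, 245.60000610351562]]
   world [[0.5649, -0.1265], [0.6, -0.1432], [0.5902, -0.1641], [0.5551, -0.1474]]
top yel 99.5 [351.2 274.1] [[343.79998779296875, 279.3999938964844], [351.0, 265.0], [358.6000061035156, 268.79998779296875], [351.3999938964844, 283.20001220703125]]
   world [[0.4707, -0.0841], [0.5063, -0.101], [0.4975, -0.1198], [0.462, -0.1028]]
top white 3039.5 [265.1 295.8] [[234.8000030517578, 266.1000061035156], [282.0, 256.79998779296875], [295.5, 325.3999938964844], [248.3000030517578, 334.70001220703125]]
   world [[0.4984, 0.1937], [0.5258, 0.0723], [0.3503, 0.0318], [0.3239, 0.1519]]
top white 1544.5 [333.1 219.3] [[303.3999938964844, 221.0], [320.70001220703125, 192.1999969482422], [362.8999938964844, 217.5], [345.6000061035156, 246.39999389648438]]
   world [[0.6211, 0.0192], [0.6991, -0.0243], [0.6348, -0.1371], [0.5576, -0.093]]
scene turq 438.5 [284.4 287.6] [[276.20001220703125, 266.79998779296875], [288.3999938964844, 265.6000061035156], [292.6000061035156, 308.3999938964844], [280.5, 309.70001220703125]]
scene yel 78.0 [274.2 240.9] [[268.70001220703125, 234.8000030517578], [276.20001220703125, 232.89999389648438], [279.79998779296875, 247.10000610351562], [272.20001220703125, 248.89999389648438]]
scene white 1785.5 [332.8 289.5] [[298.70001220703125, 279.29998779296875], [359.70001220703125, 266.29998779296875], [366.79998779296875, 299.70001220703125], [305.79998779296875, 312.70001220703125]]
scene white 1775.0 [333.3 210.8] [[288.6000061035156, 209.6999969482422], [310.1000061035156, 172.60000610351562], [378.1000061035156, 211.89999389648438], [356.6000061035156, 249.10000610351562]]
```

View pics/crop0.png

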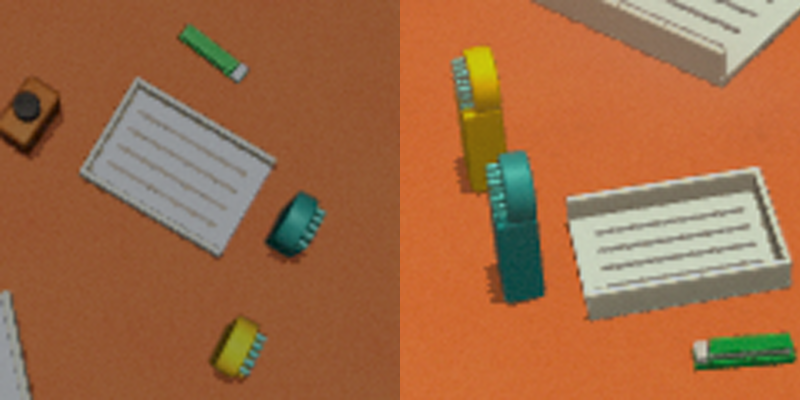

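Candidates (top view). Dishes: (333,219) measures 130 x 89 mm, and (265,296) about 180 x 123 mm, so the first is meant. Brushes: turquoise at (369,237) stands in front of that dish's open side, and yellow at (351,274) is the decoy. The crop confirms both. Next I move over for a closer wrist view, fingers shutting.

```bash
python3 -m handwheel '[[[0,0.262,-0.404,0,0],[0,0.262,-0.404,0,0],[0,0.262,-0.404,0,0],[0,0.262,-0.404,0,0],[0,0.262,-0.404,0,0],[0,0.262,-0.404,0,0],[0,0.262,-0.404,0,0],[0,0.262,-0.404,0,0],[0,0.262,-0.404,0,0],[0,0.262,-0.404,0,0],[0,0.262,-0.404,0,0],[0,0.262,-0.404,0,0],[0,0.56,-0.49,0,0],[0,0.56,-0.49,0,0],[0,0.56,-0.49,0,0],[0,0.56,-0.49,0,0],[0,0.56,-0.49,0,0],[0,0.56,-0.49,0,0],[0,0.56,-0.49,0,0],[0,0.56,-0.49,0,0]]]' 5
python3 -m handwheel '[[[0,0,0,0,0],[0,0,0,0,0],[0,0,0,0,0]]]'
python3 - <<'E'
from h import *
s=arm.get_state();print(s)
np.save("w1.npy",np.r_[s["eef_pos"],s["ee_rot"]])
cv2.imwrite("pics/wrist1.png",grab_frame("wrist"))
E
```

```text
t: 1.82
eef_pos: [0.4985, -0.0627, 0.2267]
ee_rot: [3.141, -0.002, -1.92]
force: [0.0, 0.1, 0.6]
width: 0.0004
t: 2.07
eef_pos: [0.4984, -0.0626, 0.2266]
ee_rot: [3.141, -0.002, -1.921]
force: [-0.5, 0.8, 1.0]
width: 0.0005
{'t': 2.0667, 'q': array([ 0.26764896,  0.07253171, -0.36027167,  0.00124283, -1.13915927,
        0.95231895]), 'qd': array([ 2.04319223e-02,  3.37393445e-03,  3.68855087e-03, -2.62869709e-03,
       -4.94758747e-04,  4.20967210e-05]), 'joint_efforts': array([ -0.90717746, -34.55517054,  28.24402392,   6.71267107,
         0.04572481,   0.04869389]), 'eef_pos': array([ 0.49842181, -0.0626419 ,  0.22655224]), 'ee_rot': array([ 3.14129628e+00, -1.59563519e-03, -1.92110391e+00]), 'force': array([-0.49774674,  0.80024647,  0.97303525]), 'moment': array([ 0.02637204, -0.03068842,  0.01435844]), 'width': 0.000536685612290222}
```

View pics/wrist1.png

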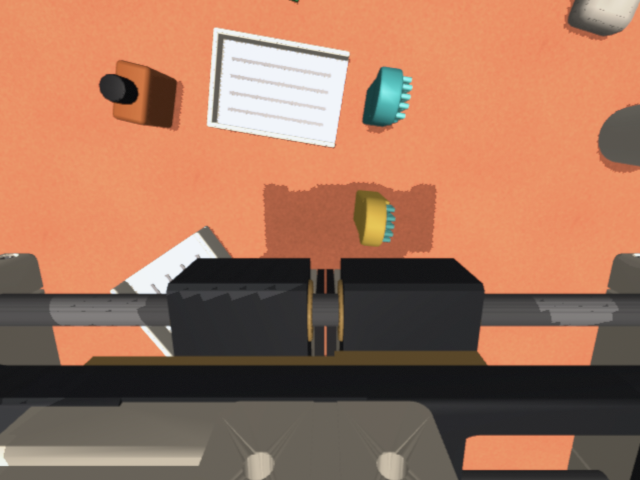

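Wrist view: dish at (278,88), turquoise brush at (388,97) with bristles to the right, away from the dish. I enlarge it to measure.

```bash
cat >> h.py <<'E'
from scipy.spatial.transform import Rotation as Ro
def wray(P,uv,z):
    c=camera_params("wrist");K=c["intrinsics"];T=c["tool_from_camera"]
    W=np.eye(4);W[:3,:3]=Ro.from_euler('xyz',P[3:]).as_matrix();W[:3,3]=P[:3]
    M=W@T;d=M[:3,:3]@np.linalg.solve(K,[uv[0],uv[1],1]);o=M[:3,3]
    return o+d*(z-o[2])/d[2]
E
python3 - <<'E'
from h import *
t=cv2.imread("pics/wrist1.png")
cv2.imwrite("pics/crop1.png",cv2.resize(t[15:165,200:425],(792,528),interpolation=cv2.INTER_CUBIC))
P=np.load("w1.npy")
hsv=cv2.cvtColor(t,cv2.COLOR_BGR2HSV)
m=cv2.inRange(hsv,(0,0,110),(179,60,255));m[160:]=0;m[:,:190]=0;m[:,360:]=0
c=max(cv2.findContours(m,cv2.RETR_EXTERNAL,cv2.CHAIN_APPROX_NONE)[0],key=cv2.contourArea)
q=cv2.approxPolyDP(c,6,True)[:,0];print(q.tolist())
w=np.array([wray(P,p,.024)[:2] for p in q]);print(w.round(4).tolist());print(np.linalg.norm(w-np.roll(w,-1,0),axis=1))
m=cv2.inRange(hsv,(82,80,30),(98,255,255));m[160:]=0;m[:,:350]=0;m[:,430:]=0
c=max(cv2.findContours(m,cv2.RETR_EXTERNAL,cv2.CHAIN_APPROX_NONE)[0],key=cv2.contourArea)
print(cv2.boundingRect(c),cv2.approxPolyDP(c,2,True)[:,0].tolist())
E
```

```text
[[214, 28], [207, 125], [334, 145], [347, 59], [224, 38], [213, 122], [218, 35], [347, 51]]
[[0.6968, -0.0256], [0.6206, 0.0172], [0.5591, -0.0951], [0.6294, -0.1334], [0.686, -0.0308], [0.6211, 0.0104], [0.6902, -0.0266], [0.6359, -0.1357]]
[0.08740479 0.12801044 0.08013524 0.11713217 0.07684233 0.07836262
 0.12182613 0.12584325]
(364, 67, 48, 59) [[400, 70], [381, 68], [368, 90], [364, 122], [383, 125], [403, 117], [404, 114], [399, 111], [407, 107], [403, 101], [409, 97], [405, 92], [411, 86], [407, 83], [410, 78], [404, 77]]
```

View pics/crop1.png

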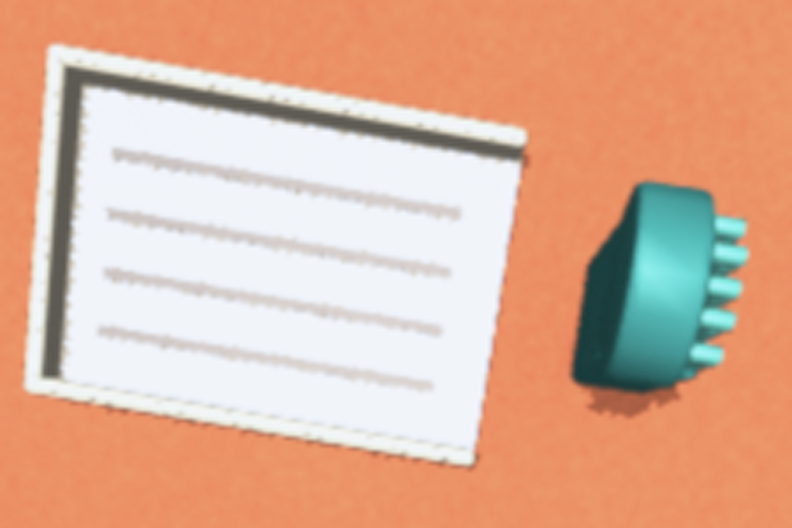

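```bash
python3 - <<'E'
from h import *
P=np.load("w1.npy")
f=lambda p:(200+p[0]*225/792,15+p[1]*150/528)
a=wray(P,f((590,265)),0)[:2];b=wray(P,f((574,382)),0)[:2]
print("foot back corners",a,b,np.linalg.norm(a-b))
e=(a-b)/np.linalg.norm(a-b);n=np.array([e[1],-e[0]]);print("x dir",n,np.degrees(np.arctan2(n[1],n[0])))
foot=(a+b)/2+.013*n;print("foot origin",foot)
bt=wray(P,f((742,290)),.083)[:2];print("bristle mid",bt,"->axis",bt-.013*n)
# extreme outer sides of disc at z=.083
l=wray(P,f((640,183)),.083)[:2];r=wray(P,f((610,380)),.083)[:2]
print(l,r,np.linalg.norm(l-r))
d=np.array([-.482,-.876]);c=np.array([.628,-.059]);dy=np.array([-d[1],d[0]])
for q in(a,b,foot,bt):print((q-c)@d,(q-c)@dy)
# scene check
s=cv2.imread("pics/scene0.png")
E
```

```text
foot back corners [ 0.59857849 -0.14697979] [ 0.56900943 -0.1321218 ] 0.03309213748044642
x dir [-0.44898857 -0.8935375 ] -116.67881024418665
foot origin [ 0.57795711 -0.15116678]
bristle mid [ 0.573484   -0.16520227] ->axis [ 0.57932085 -0.15358629]
[ 0.60334634 -0.14986657] [ 0.56506247 -0.13020733] 0.04303650563182497
0.0912514625237276 0.016633018918800722
0.092488151642079 -0.016431034616427087
0.10485877451397187 0.0005868162702261639
0.1193099031168601 0.003433482281104786
```

Measured: the brush axis is at (0.5785, -0.152), on the dish's axis (0.6 mm to the side), with its back 27 mm from the open side. The foot and bristle measurements agree to about 3 mm. I go to the bristle side with the fingers shut, high first, then down.

```bash
python3 -m handwheel '[[[0,0.126,-0.097,0,4],[0,0.126,-0.097,0,7.5],[0,0.126,-0.097,0,7.5],[0,0.126,-0.097,0,7.5],[0,0.126,-0.097,0,7.5],[0,0.126,-0.097,0,7.5],[0,0.126,-0.097,0.05,7.5],[0,0.126,-0.097,0.09,7.5],[0,0.126,-0.097,0.13,7.5],[0,0.126,-0.097,0.155,7.5],[0,0.126,-0.097,0.155,7.5],[0,0.126,-0.097,0.155,7.5]]]'
python3 - <<'E'
from h import *
s=arm.get_state();P=np.r_[s["eef_pos"],s["ee_rot"]];np.save("w2.npy",P)
yaw=s["ee_rot"][2];ex=np.array([np.cos(yaw),np.sin(yaw)]);ey=np.array([np.sin(yaw),-np.cos(yaw)])
for n,q in(("axis",[.5785,-.152]),("dish",[.628,-.059])):
    d=np.array(q)-P[:2];print(n,d@ex,d@ey)
a=grab_frame("scene")[200:350,220:420];b=grab_frame("wrist")
cv2.imwrite("pics/s2.png",cv2.resize(a,(800,600),interpolation=cv2.INTER_CUBIC));cv2.imwrite("pics/w2.png",b)
E
```

```text
t: 3.12
eef_pos: [0.546, -0.2125, 0.0712]
ee_rot: [3.139, -0.003, -2.049]
force: [0.9, 0.3, 1.4]
width: 0.0003
axis -0.06865718872666884 -0.0010344401859364377
dish -0.1740034668443583 -0.0022225844324084377
```

View pics/s2.png

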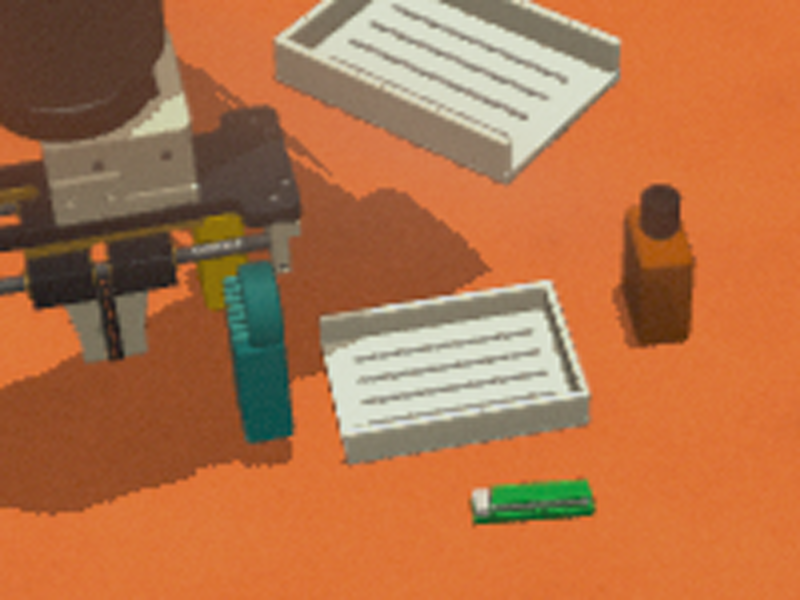

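View pics/w2.png

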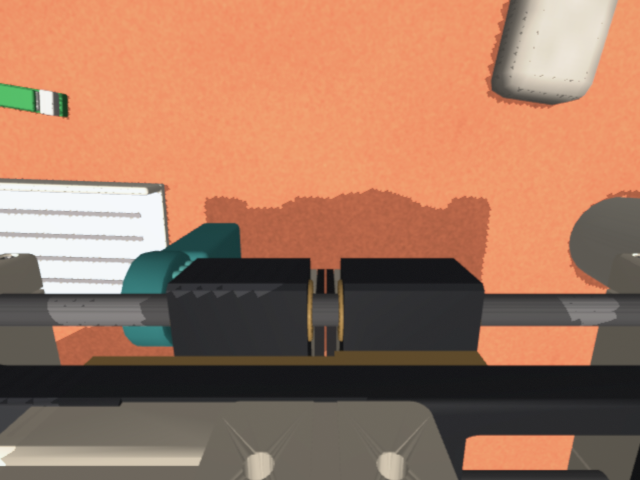

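The fingertips are level with the bristles and about 35 mm away, with the body clear above the brush. Next a gentle, slow push in tool -x.

```bash
python3 -m handwheel '[[[0,-0.015,-0.001,0,0],[0,-0.027,-0.001,0,0],[0,-0.03,-0.001,0,0],[0,-0.033,-0.001,0,0],[0,-0.036,-0.001,0,0],[0,-0.039,-0.001,0,0],[0,-0.042,-0.001,0,0],[0,-0.045,-0.001,0,0],[0,-0.048,-0.001,0,0],[0,-0.05,-0.001,0,0],[0,-0.052,-0.001,0,0],[0,-0.052,-0.001,0,0]]]'
python3 - <<'E'
from h import *
a=grab_frame("scene")[200:350,220:420];
cv2.imwrite("pics/s3.png",cv2.resize(a,(800,600),interpolation=cv2.INTER_CUBIC))
E
```

```text
t: 4.22
eef_pos: [0.5733, -0.1673, 0.074]
ee_rot: [-3.139, -0.001, -2.049]
force: [-0.7, 0.2, 0.3]
width: 0.0004
```

View pics/s3.png

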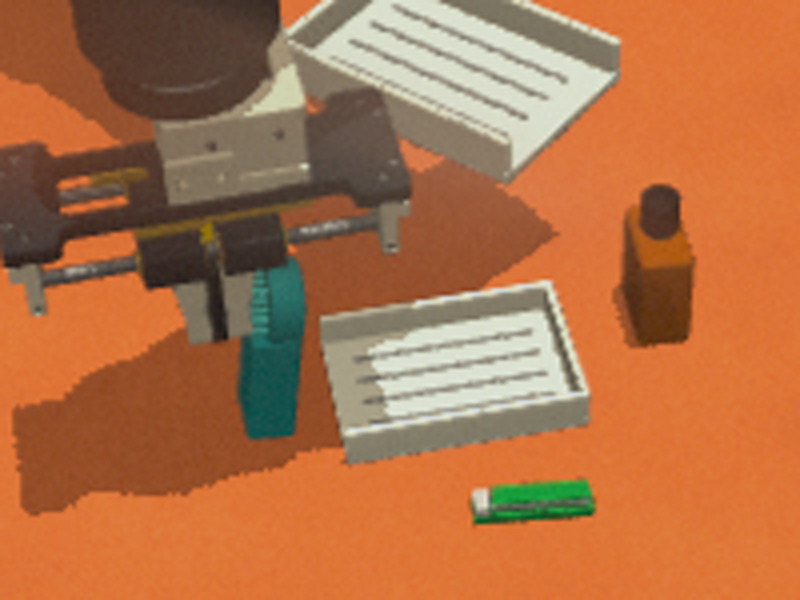

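The fingertip touches the bristles (crop 255,300) and the brush is leaning with its foot in place. I push a little further.

```bash
python3 -m handwheel '[[[0,-0.003,0,0,0],[0,-0.006,0,0,0],[0,-0.009,0,0,0],[0,-0.012,0,0,0],[0,-0.015,0,0,0],[0,-0.017,0,0,0],[0,-0.017,0,0,0]]]'
python3 - <<'E'
from h import *
a=grab_frame("scene")[200:350,220:420];
cv2.imwrite("pics/s4.png",cv2.resize(a,(800,600),interpolation=cv2.INTER_CUBIC))
E
```

```text
t: 4.85
eef_pos: [0.5813, -0.1519, 0.0739]
ee_rot: [-3.139, -0.001, -2.048]
force: [-0.7, -0.2, -0.1]
width: 0.0006
```

View pics/s4.png

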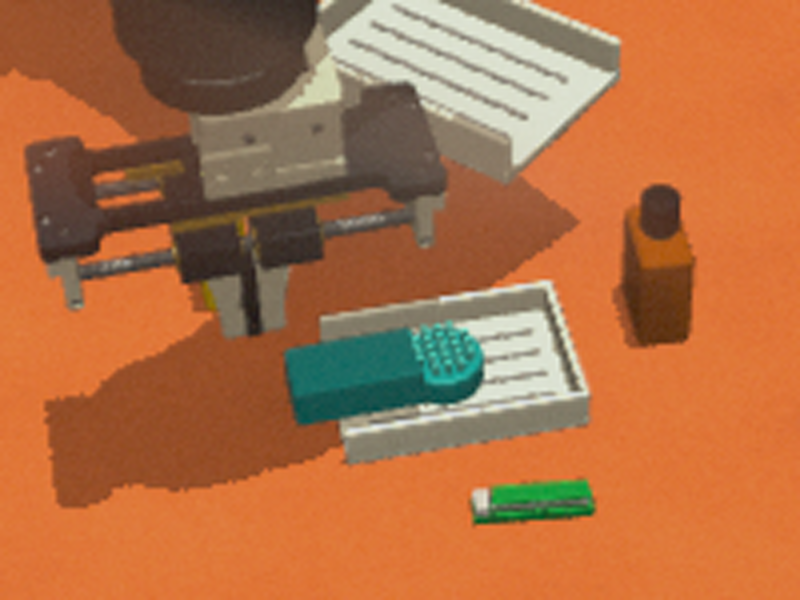

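The brush fell onto its back, bristles up, head in the dish, with its foot (crop 290,385) overhanging the open side. I back off at height, then measure.

```bash
python3 -m handwheel '[[[0,0.04,0,-0.005,0],[0,0.075,0,-0.01,0],[0,0.085,0,-0.01,0],[0,0.085,0,-0.01,0]]]'
python3 - <<'E'
from h import *
s=arm.get_state();P=np.r_[s["eef_pos"],s["ee_rot"]];print(P)
im=grab_frame("scene");np.save("P5.npy",P)
t=grab_frame("top");w=grab_frame("wrist")
cv2.imwrite("pics/s5.png",cv2.resize(im[250:340,270:390],(800,600),interpolation=cv2.INTER_CUBIC))
cv2.imwrite("pics/t5.png",cv2.resize(t[170:290,290:410],(600,600),interpolation=cv2.INTER_CUBIC))
cv2.imwrite("pics/w5.png",w);cv2.imwrite("pics/scene5.png",im)
E
```

```text
t: 5.23
eef_pos: [0.5408, -0.2296, 0.0843]
ee_rot: [-3.139, -0.001, -2.051]
force: [-0.4, 0.6, -0.2]
width: 0.0002
[ 5.40768577e-01 -2.29553882e-01  8.42924037e-02 -3.13867547e+00
 -8.95044194e-04 -2.05121291e+00]
```

View pics/s5.png

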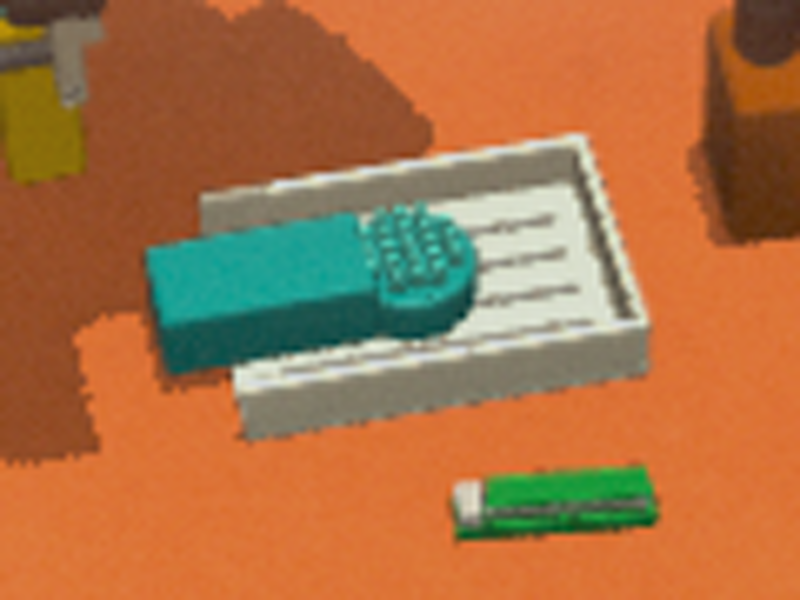

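View pics/t5.png

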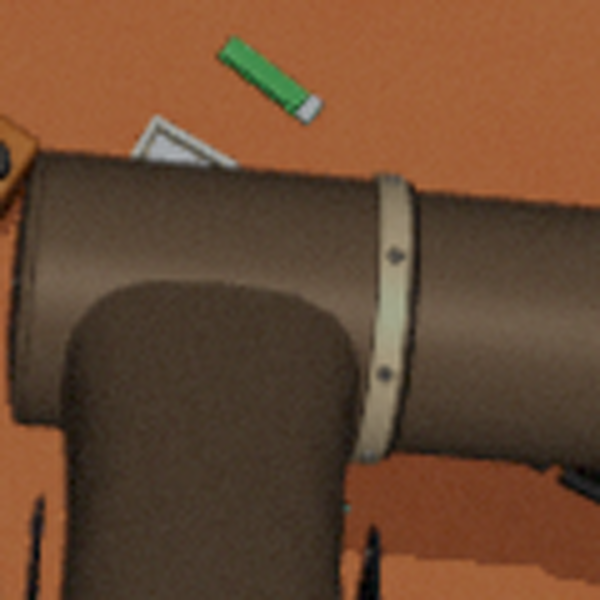

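View pics/w5.png

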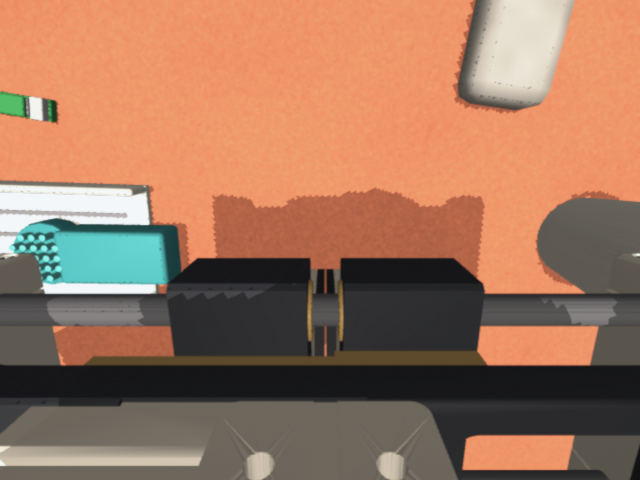

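```bash
python3 - <<'E'
from h import *
P=np.load("P5.npy");yaw=P[5];ex=np.array([np.cos(yaw),np.sin(yaw)]);ey=np.array([np.sin(yaw),-np.cos(yaw)])
f=lambda p:(270+p[0]*.15,250+p[1]*.15)
d=np.array([-.482,-.876]);c=np.array([.628,-.059]);dy=np.array([-d[1],d[0]])
for n,p,z in(("footL",(147,250),.032),("footR",(165,322),.032),("footRbot",(168,374),.006),("dishfar",(202,197),.024),("dishnear",(236,373),.024),("head end",(476,255),.024)):
    q=ray("scene",f(p),z)[:2];print(n,q.round(4),"dish",((q-c)@d).round(4),((q-c)@dy).round(4),"tool",((q-P[:2])@ex).round(4),((q-P[:2])@ey).round(4))
for n,p,z in(("w foot top L",(165,225),.032),("w foot top R",(165,280),.032),("w dish corner",(149,187),.024)):
    q=wray(P,p,z)[:2];print(n,q.round(4),"dish",((q-c)@d).round(4),((q-c)@dy).round(4),"tool",((q-P[:2])@ex).round(4),((q-P[:2])@ey).round(4))
E
```

```text
footL [ 0.5743 -0.1287] dish 0.087 -0.0134 tool -0.1049 0.0168
footR [ 0.603  -0.1436] dish 0.0862 0.0189 tool -0.105 -0.0155
footRbot [ 0.6007 -0.1429] dish 0.0867 0.0166 tool -0.1045 -0.0131
dishfar [ 0.5605 -0.0964] dish 0.0653 -0.0412 tool -0.1272 0.0441
dishnear [ 0.6285 -0.1363] dish 0.0675 0.0377 tool -0.1232 -0.0347
head end [ 0.6399 -0.0476] dish -0.0157 0.0049 tool -0.2072 -0.0038
w foot top L [ 0.6045 -0.1503] dish 0.0913 0.0234 tool -0.0998 -0.0199
w foot top R [ 0.5739 -0.1296] dish 0.0879 -0.0133 tool -0.104 0.0168
w dish corner [ 0.6297 -0.151 ] dish 0.0798 0.0459 tool -0.1108 -0.0426
```

The foot end is about 22 mm out of the open side and centred on the tool line within 1 mm. The scene measurements are consistent. The wrist corner is off by 12 mm because the arm was still settling, so I discard it. Next I lower beside the foot.

```bash
python3 -m handwheel '[[[0,0,0,0.03,0],[0,0,0,0.055,0],[0,0,0,0.069,0],[0,0,0,0.069,0],[0,0,0,0.069,0]]]'
python3 - <<'E'
from h import *
s=arm.get_state();P=np.r_[s["eef_pos"],s["ee_rot"]];print(P)
yaw=P[5];ex=np.array([np.cos(yaw),np.sin(yaw)]);ey=np.array([np.sin(yaw),-np.cos(yaw)])
for q in([.5743,-.1287],[.603,-.1436]):
    d=np.array(q)-P[:2];print(d@ex,d@ey)
a=grab_frame("scene")[220:340,240:400]
cv2.imwrite("pics/s6.png",cv2.resize(a,(800,600),interpolation=cv2.INTER_CUBIC))
E
```

```text
t: 5.8
eef_pos: [0.5425, -0.2269, 0.0144]
ee_rot: [-3.14, -0.002, -2.048]
force: [0.8, 0.1, 0.8]
width: 0.0
[ 5.42490889e-01 -2.26868920e-01  1.44353690e-02 -3.14016129e+00
 -1.72003331e-03 -2.04755325e+00]
-0.10181909744965309 0.016787724334044067
-0.10175106313319442 -0.015549489079170455
```

View pics/s6.png

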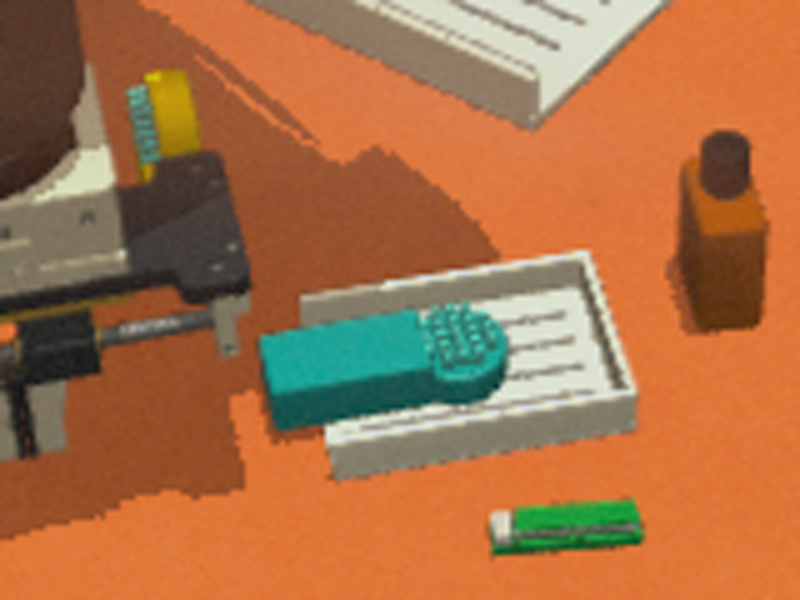

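```bash
python3 -m handwheel '[[[0,-0.025,0.0005,0,0],[0,-0.05,0.0005,0,0],[0,-0.063,0.0005,0,0],[0,-0.068,0.0005,0,0],[0,-0.071,0.0005,0,0],[0,-0.074,0.0005,0,0],[0,-0.077,0.0005,0,0],[0,-0.08,0.0005,0,0],[0,-0.083,0.0005,0,0],[0,-0.085,0.0005,0,0],[0,-0.085,0.0005,0,0],[0,-0.085,0.0005,0,0]]]'
python3 - <<'E'
from h import *
a=grab_frame("scene")[220:340,240:400]
cv2.imwrite("pics/s7.png",cv2.resize(a,(800,600),interpolation=cv2.INTER_CUBIC))
E
```

```text
t: 6.85
eef_pos: [0.5817, -0.1514, 0.0153]
ee_rot: [-3.139, -0.001, -2.048]
force: [-0.9, -0.3, -0.3]
width: 0.0005
```

View pics/s7.png

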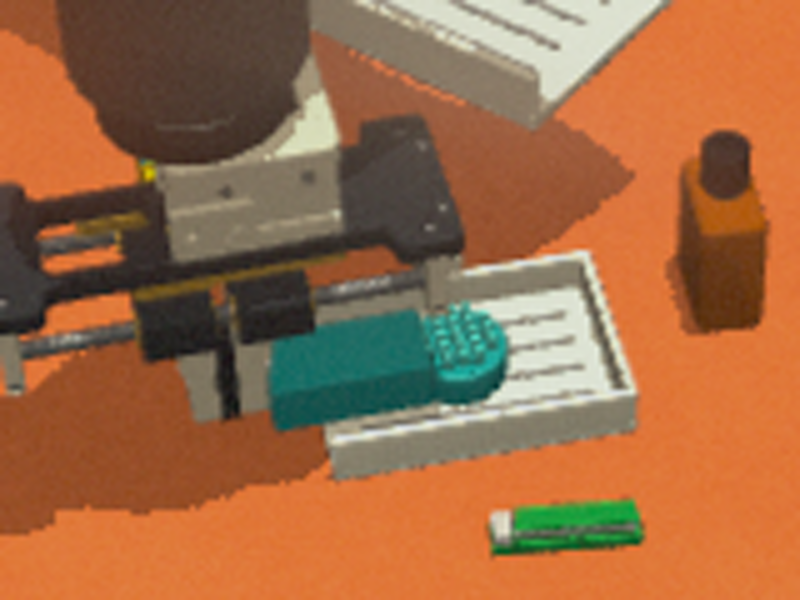

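The fingertip is just at the foot's end face (crop 270,395) and the brush has not moved yet. I push gently.

```bash
python3 -m handwheel '[[[0,-0.002,0,0,0],[0,-0.005,0,0,0],[0,-0.008,0,0,0],[0,-0.011,0,0,0],[0,-0.014,0,0,0],[0,-0.017,0,0,0],[0,-0.02,0,0,0],[0,-0.022,0,0,0],[0,-0.022,0,0,0],[0,-0.022,0,0,0]]]'
python3 - <<'E'
from h import *
a=grab_frame("scene")[220:340,240:400]
cv2.imwrite("pics/s8.png",cv2.resize(a,(800,600),interpolation=cv2.INTER_CUBIC))
E
```

```text
t: 7.73
eef_pos: [0.592, -0.1317, 0.0152]
ee_rot: [-3.138, -0.001, -2.047]
force: [0.1, -0.3, -0.0]
width: 0.0003
```

View pics/s8.png

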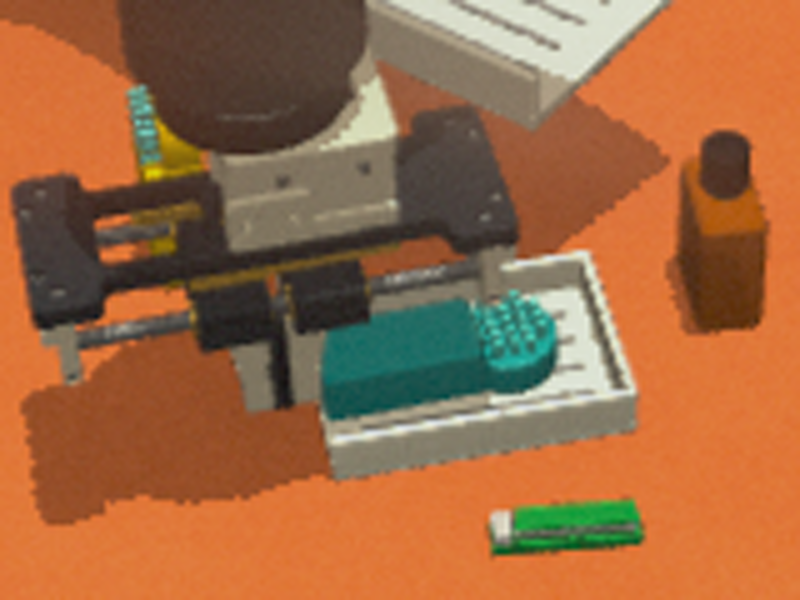

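The dish is unmoved and the foot is about flush with the open side. I push 6 mm more, then withdraw and lift clear.

```bash
python3 -m handwheel '[[[0,-0.002,0,0,0],[0,-0.004,0,0,0],[0,-0.006,0,0,0],[0,-0.006,0,0,0],[0,-0.006,0,0,0],[0,0.01,0,0,0],[0,0.04,0,0,0],[0,0.07,0,-0.02,0],[0,0.1,0,-0.06,0],[0,0.13,0,-0.1,0],[0,0.16,0,-0.14,0],[0,0.16,0,-0.15,0],[0,0.16,0,-0.15,0],[0,0.16,0,-0.15,0]]]'
python3 - <<'E'
from h import *
im=grab_frame("scene");s=arm.get_state();w=grab_frame("wrist");cv2.imwrite("pics/w9.png",w);print(s["qd"])
np.save("P9.npy",np.r_[s["eef_pos"],s["ee_rot"]])
cv2.imwrite("pics/s9.png",cv2.resize(im[250:340,270:390],(800,600),interpolation=cv2.INTER_CUBIC))
E
```

```text
t: 8.95
eef_pos: [0.5183, -0.275, 0.1677]
ee_rot: [-3.134, 0.0, -2.05]
force: [-0.2, 0.2, -1.7]
width: 0.0004
[ 0.02009272  0.02991816 -0.02536022 -0.00498644  0.00300332 -0.00520354]
```

View pics/s9.png

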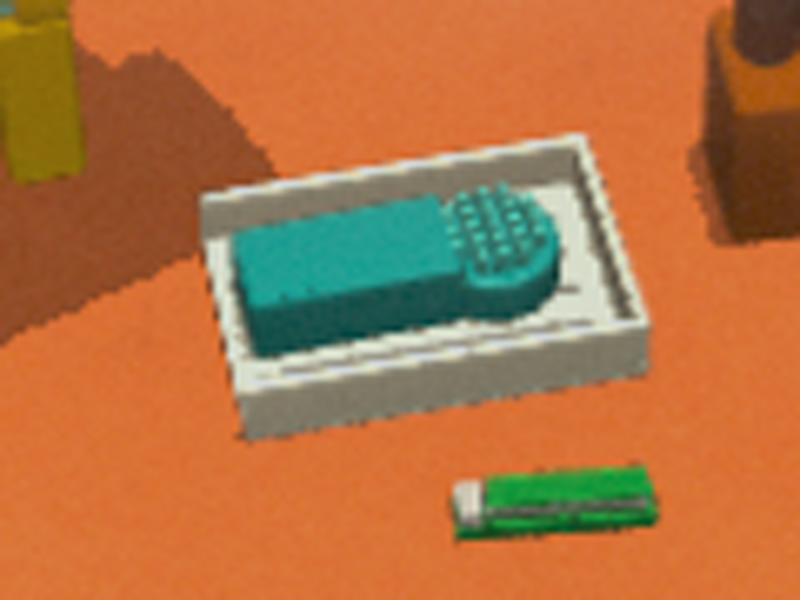

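View pics/w9.png

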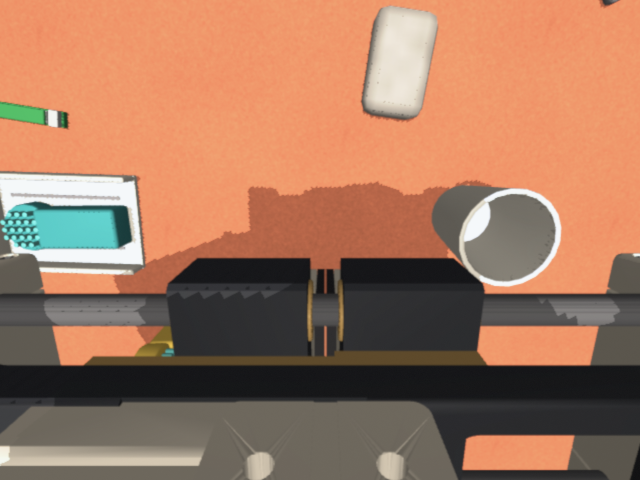

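Both views show the whole brush inside the dish, with a strip of floor visible between the foot and the open edge (crop 233-255 against about 210-240). I run a numeric check, then hand in.

```bash
python3 - <<'E'
from h import *
f=lambda p:(270+p[0]*.15,250+p[1]*.15)
d=np.array([-.482,-.876]);c=np.array([.628,-.059]);dy=np.array([-d[1],d[0]])
for n,p,z in(("footL",(233,237),.032),("footR",(247,307),.032),("footRbot",(258,356),.006),("head end",(560,240),.024),("dishfar",(202,197),.024),("dishnear",(236,373),.024)):
    q=ray("scene",f(p),z)[:2];print(n,((q-c)@d).round(4),((q-c)@dy).round(4))
s=arm.get_state();print(s["t"],s["force"])
E
python3 -c "
from station import arm
print(arm.job_done())"
```

```text
footL 0.0594 -0.0129
footR 0.0603 0.0184
footRbot 0.0577 0.0154
head end -0.0433 0.0045
dishfar 0.0653 -0.0412
dishnear 0.0675 0.0377
9.05 [ 0.24322746  0.04527308 -0.09582153]
the job is handed in; nothing more can be done
None
```

The brush now lies whole inside the dish, on its back with bristles up, and I handed the job in at about 9 s. The hand-in reports no verdict.

With shut fingertips I tipped the turquoise brush over from the bristle side. It fell on its back, head first into the small 130 x 90 mm dish. I then pushed its foot end about 27 mm, backed off and lifted clear.

**Last checks, from the scene camera:**
- **Brush:** the foot end is about 5 mm inside the open side (x about 60 mm in the dish's axes, open edge at 65 mm), and the head end is at about -43 mm. It sits within a few millimetres of the dish's centre line.
- **Dish and other things:** the dish's corners are where they were, and the clipper and perfume show no shift. The yellow brush, tumbler and pumice are standing or lying normally in view. I did not recheck the jar and swab box, which are well away from where the arm worked.
- **Force and contact:** wrist force stayed around 1 N in the readings taken while pushing, and the robot touches nothing.

**One check that disagreed:** a wrist-camera reading midway put a dish corner about 12 mm off. The arm was still settling when that picture was taken, so I discarded it and relied on the scene camera.

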